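Bring the valve of a scooter wheel to the stand's pointer

ROBOT

A 6-joint arm with a two-finger parallel gripper is mounted at the origin on the work surface. World frame = base frame: x ahead of the robot, y to its left, z up, the work surface at z = 0. Lengths are in m, angles in rad, forces in N, time in s.
With the tool pointing down it reaches from about 0.25 to 0.775 m from the base axis. Payload 4 kg.
Tool frame: the origin (TCP) lies at the very end of the fingers, on their centre line; the grasp point (between the pads) lies 19 mm behind it; z points along the fingers, y is the direction in which the jaws open and shut (so a half turn about z gives the same grasp; the last joint's range is limited). The gripper opens to 94 mm and grips with 3 to 60 N. Pads are 16 mm wide; open, the fingers measure 119 mm over their backs; the gripper's body (75 mm by 177 mm) begins 78 mm behind the grasp point.
Start: joints at [-1.372, 0.087, 1.371, -0, 1.684, -0.103], TCP at [0.163, -0.525, 0.206] pointing down, gripper open.
Joint ranges: [-3.1, 3.1], [-0.76, 2.03], [0.27, 2.55], [-1.08, 4.22], [0.17, 2.65], [-2.57, 2.57]. Speed limits (rad/s): [2.79, 2.79, 3.14, 3.14, 3.14, 3.14].

INTERFACE

Orientations are given as [roll, pitch, yaw] about the fixed x, y, z axes, in that order (R = Rz(yaw) Ry(pitch) Rx(roll)).
In Python, from bench import robot, cams, models gives the robot as it stands.
- The arm moves only by the tool step_arm, never from a script. Its argument "series" is a list of rows, each a list of 5 numbers: the gripper command: -1 is shut, 1 is fully open, values between are in proportion, then the shift along the tool's x, y, z in mm, then the turn about the tool's z in degrees. A call has 1 to 20 rows; each row is the pose to reach, as a shift and turn from the pose commanded when the call began, along the tool's axes at that moment; what a row does not reach only later rows make up. A row lasts 1/8 s, in which the tool goes at most 62.5 mm and 10.7 degrees, less where a joint would pass 70% of its speed; a pose out of reach is approached as far as the arm can. A call with a gripper value outside its range is refused whole. The fingers move at their own pace and stop on an object; the grip force is fixed at half the most. Time passes only in rows, so rows that repeat a pose let the fingers close. It gives the time, the measured TCP pose, the force and the opening at its end, in the units of the state.
- robot.get_obs(): the state, without advancing time (a new reading comes with each control period).
- cams.snapshot(name): name is "side" or "top" or "wrist"; returns a dict with "pixels" (400x640x3 uint8, red, green, blue), "fov_y" (degrees; the focal length in pixels is half the picture's height over the tangent of half this angle, whatever the lens; pixels are square), "cx", "cy" (the principal point, pixels), "R" (3x3) and "t" (3): a world point X has camera coordinates R X + t. Camera axes: x right, y down, z forward; pixel columns grow to the right and rows downward; lengths in m; the calibration is good to about 2 mm. A picture is of the moment at which its call begins. There is no depth.
- robot.close_job(): hands the job in, once; it reports no verdict.
Trained networks look in a picture, given as the dict that the camera call returned (one of the last four; its "shot" number tells which), for a name from the list of things; names that differ only in an ending like _2 or _b are one class to them, and where a whole thing is asked for, a point or a joint stands for the part that bears it (a point fixed in the world has none). Each returns a list of dicts, best first, with "p" (0 to 1); they miss things now and then, are a little off and sometimes report something else, mostly with a low value. They report only what shows in the picture. A call takes as long as a camera call.
- models.find_in(picture, label): "position" ([x, y, z] in m, in world coordinates, good to about 4 mm: the middle of the surface that is visible of it).
- models.pinpoint(picture, label): "position" ([x, y, z] in m, in world coordinates, good to about 4 mm: a listed point, or the origin of a listed thing).
The state is a dict: "time": time; "joint_positions": joint angles; "qvel": joint speeds; "joint_torque": joint torques, N m; "tool_pos": TCP position; "ee_rot": TCP orientation; "wrist_force": force on the tool from outside, world axes, zero at the start; "wrist_torque": the same for the moment, N m; "width": finger opening in m.
Only numpy, scipy, OpenCV 4.12 (cv2) and the standard library are available. Lean on these libraries where they do the work, as an engineer would, in place of code of your own. Each camera call takes 0.05 s, during which the arm holds its last target. There are 200 camera calls.

TASK

Before truing, the small scooter wheel lying on the stand must sit at its starting mark: push sideways on one of its spokes with a fingertip, turning the wheel on its axle either way, until the stand's pointer points straight at the upright valve stem, and leave it standing there. Turn it gently without flicking it into a spin, do not lift the wheel, keep off the valve stem and the pointer, and leave the things lying around the stand alone.

Things in the scene. Friction and masses are not known exactly. Their poses are not given: they have to be found in the camera images.
- gauge_tip (a point): Tip of the stand's pointer: a level steel pin 7 mm thick, 116 mm above the table, pointing at the axle; the tip is 100 mm from the axle, over the rim. It comes from a post 152 mm from the axle (18 mm thick head, top 124 mm above the table, 34 x 40 mm magnetic foot). Fixed, on the far half of the stand, elsewhere around the rim each time.
- gauge: Frame of that pointer: origin on the axle's line at table height, x axis level from the axle towards the pointer, z up.
- valve: The valve of the wheel: a rubber elbow out of the rim's inner wall with an upright stem 12 mm thick. Its origin is the middle of the stem's top (top face 130 mm above the table), 85 mm from the axle; turns with the wheel, x axis level, away from the axle. It sits midway between two spokes, at the rim.
- spokes: The three straight cast spokes of the bare aluminium wheel, which lies flat (230 mm across, about 0.9 kg). Origin on the axle, 48 mm above the table; x axis level towards the valve. The spokes lie 60, 180 and 300 degrees round from the valve. Each is 24 mm wide, its top 102 mm and its underside 78 mm above the table; between them are open windows.
- stand: Fixed stand under the wheel; origin on the table under the axle. Base plate 350 mm across, top 12 mm above the table; column 44 mm thick. The wheel's windows run from the hub (radius 30 mm, top 108 mm above the table, axle nut to 118 mm) to the rim's inner wall (radius 100 mm, rim top 105 mm), free down to the base plate.
- wheel (a joint): Turn of the wheel on the upright axle, rad, growing anticlockwise seen from above. It turns both ways, with no stop within a full turn; the bearing's drag (about 0.12 N m) stops it almost at once when no longer pushed.
- wheel_lift (a joint): How far the wheel has been lifted up its axle, m; 0 when it rests on the stand. It lies there by its weight only.
- can: Bystander: small upright can, 60 mm across, 110 mm tall, beside the stand. Origin at the centre of its underside.
- carton: Bystander: small cardboard box 100 x 70 x 50 mm beside the stand. Origin at the centre of its underside.
- headlamp: Bystander: bright steel headlamp shell lying face down, 140 mm across, 88 mm tall, beside the stand. Origin at the centre of its underside.
- wrench: Bystander: steel wrench 170 mm long lying flat beside the stand.

How it is judged:
On the way:
1. a finger pushes on a spoke (contact force between the fingers and spokes above 0.4 N), for 0.05 s.
At the end, for the whole second after the job is handed in: The valve stem's centre is within 6 mm (half the stem's width) to either side of the line of the pointer, on the pointer's side of the axle; the wheel rests on the stand (lifted less than 2 mm) and stands still (x of valve in the frame of gauge above 0.05 m and y of valve in the frame of gauge between -0.006 and 0.006 m and value of joint wheel_lift below 0.002 m and velocity of joint wheel between -0.03 and 0.03 rad/s); the robot touches nothing.
It fails at once if the wheel is lifted more than 5 mm up its axle (value of joint wheel_lift above 0.005 m).
It fails at once if the wheel is flicked into a spin (over 5 rad/s) (velocity of joint wheel above 5 rad/s or velocity of joint wheel below -5 rad/s).
It fails at once if the robot pushes on the valve stem (over 2 N) (contact force between any of the fingers, the arm and valve above 2 N).
It fails at once if the robot pushes on the pointer (over 2 N) (contact force between any of the fingers, the arm and gauge above 2 N).
It fails at once if something lying around the stand is moved more than 10 mm (distance of any of can, carton, headlamp, wrench from where it was at the start of the episode above 0.01 m).
It also fails if it takes over 48 s, if anything falls off the work surface, if the arm or the gripper's body presses on something with over 40 N, if the wrist force passes 120 N, or if a joint passes its speed limit or range.

## Working session

There is one attempt and no reset: what is moved stays moved. The work goes in short steps, Python scripts to look and compute and a tool call to move; the robot and the scene stay as the last step left them, time stands still between calls to the robot, and variables do not carry over. Pictures are saved under pics/ and viewed, about 8 in all and at most 12, crops included, and the job is handed in when it is done.

Besides the shell and the picture viewer there is one more tool, called after "Request:" as name([rows], argument=value, ...), one row to a line, values as JSON. step_arm: Moves the arm, as the interface text tells. Its arguments: {"type":"object","properties":{"series":{"type":"array","items":{"type":"array","items":{"type":"number"}}}},"required":["series"]}

```bash
mkdir -p pics
python3 - <<'E'
from bench import robot,cams,models
import cv2
o=robot.get_obs(); print(o['time'],o['tool_pos'],o['ee_rot'],o['width'])
ims=[]
for n in ("top","side"):
    p=cams.snapshot(n); ims.append(p['pixels'])
    for l in ("gauge_tip","gauge","valve","spokes","stand","can","carton","headlamp","wrench"):
        print(n,l,[(d['position'],round(d['p'],2)) for d in models.pinpoint(p,l)[:2]])
    cv2.imwrite(f"pics/{n}0.png",p['pixels'][:,:,::-1])
E
```

```text
0.0 [ 0.16334945 -0.52462587  0.2043268 ] [-3.13944869e+00 -1.73016310e-04  3.01786087e-01] 0.09384353791015418
top gauge_tip [([0.6283, 0.1266, 0.1141], 0.75)]
top gauge [([0.6259, 0.1244, 0.1158], 0.48)]
top valve [([0.5137, 0.1513, 0.1314], 0.55)]
top spokes [([0.5462, 0.07, 0.051], 0.61)]
top stand [([0.5466, 0.0713, -0.0013], 0.62)]
top can [([0.6314, 0.334, 0.0033], 0.76)]
top carton [([0.4136, 0.3396, 0.0024], 0.95)]
top headlamp [([0.6466, -0.207, -0.0011], 0.92)]
top wrench [([0.4516, -0.1999, -0.0006], 0.63)]
side gauge_tip [([0.6274, 0.1266, 0.1162], 0.56)]
side gauge []
side valve [([0.5135, 0.151, 0.1294], 0.43)]
side spokes [([0.5469, 0.0681, 0.0485], 0.97)]
side stand [([0.5491, 0.07, 0.0009], 0.57)]
side can [([0.6318, 0.334, -0.0016], 0.92)]
side carton [([0.4168, 0.3383, -0.0001], 0.97)]
side headlamp [([0.6444, -0.2065, 0.0001], 0.96)]
side wrench [([0.4502, -0.1984, -0.0017], 0.66)]
```

View pics/top0.png

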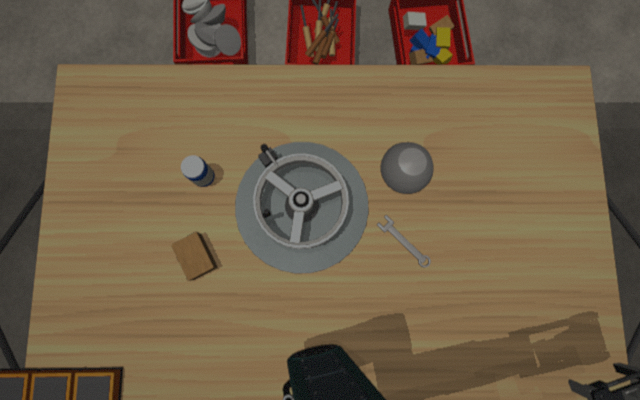

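View pics/side0.png

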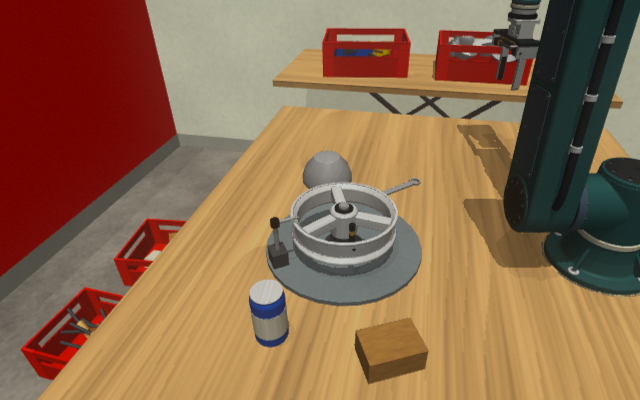

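The top view shows the hub at about (301,199), the valve at (267,213) and the pointer at (265,150). The side view agrees with the networks' positions. The axle is at about (0.547, 0.070), the valve at about 112° and the pointer at about 35°. The wheel therefore needs about −77° (clockwise). I'll push the spoke at about 172° on its anticlockwise flank, well away from the valve and the pointer.

```bash
cat > h.py <<'E'
import numpy as np
from bench import robot,cams,models
from scipy.spatial.transform import Rotation as Ro
def u(d): return np.array([np.cos(np.radians(d)),np.sin(np.radians(d))])
def target(ax,th,a,off,z):   # th: spoke angle, off: finger offset on its ccw side, tool x pushes clockwise
    p=ax+a*u(th)+off*u(th+90); return np.r_[p,z], th-90
def row(p,yaw,o=None):
    o=o or robot.get_obs(); R=Ro.from_euler('xyz',o['ee_rot']).as_matrix()
    y0=np.degrees(np.arctan2(R[1,0],R[0,0]))
    return np.round(np.r_[R.T@(p-o['tool_pos'])*1e3, -((yaw-y0+180)%360-180)],1)
def measure(names,labels=("valve","gauge_tip","spokes","stand")):
    out={l:[] for l in labels}
    for n in names:
        p=cams.snapshot(n)
        for l in labels:
            for d in models.pinpoint(p,l)[:1]:
                if d['p']>.3: out[l].append(d['position']); print(n,l,d['position'],round(d['p'],2))
    return {l:np.mean(v,0) for l,v in out.items() if v},p
E
python3 - <<'E'
from h import *
ax=np.array([.547,.070])
p,y=target(ax,172.3,.062,.034,.20); print(p,y,row(p,y))
E
```

```text
[0.48100351 0.04461371 0.2       ] 82.30000000000001 [ 472.5 -449.7    5.5  -65. ]
```

Request:
step_arm([
  [-1,160,-150,0,-22],
  [-1,320,-300,0,-44],
  [-1,472,-450,0,-65],
  [-1,472,-450,0,-65],
  [-1,472,-450,0,-65],
  [-1,472,-450,0,-65],
  [-1,472,-450,0,-65],
  [-1,472,-450,0,-65],
  [-1,472,-450,0,-65],
  [-1,472,-450,0,-65],
  [-1,472,-450,0,-65],
  [-1,472,-450,0,-65],
  [-1,472,-450,0,-65],
  [-1,472,-450,0,-65],
  [-1,472,-450,0,-65],
  [-1,472,-450,0,-65],
])

```text
time: 3.0
tool_pos: [0.4803, 0.0442, 0.2056]
ee_rot: [3.141, 0.0, 1.435]
wrist_force: [0.2, 0.1, 0.5]
width: 0.0002
```

Run:
```python
from h import *
import cv2
o=robot.get_obs(); print(o['time'],o['tool_pos'],o['ee_rot'],o['width'])
m,p=measure(("top","side","wrist"))
ax=np.mean([m[k][:2] for k in ('spokes','stand') if k in m],0); print(ax)
for k in('valve','gauge_tip'): d=m[k][:2]-ax; print(k,np.hypot(*d),np.degrees(np.arctan2(d[1],d[0])))
cv2.imwrite("pics/w1.png",p['pixels'][:,:,::-1])
```

```text
3.0 [0.48028355 0.04419677 0.20563761] [3.14118564e+00 5.94005255e-05 1.43510654e+00] 0.00015800340134839775
top gauge_tip [0.6276, 0.1236, 0.1118] 0.47
side valve [0.5146, 0.1529, 0.1311] 0.71
side gauge_tip [0.6277, 0.1288, 0.1159] 0.75
side stand [0.5484, 0.0723, -0.0027] 0.57
wrist valve [0.517, 0.1491, 0.1325] 0.84
wrist gauge_tip [0.6272, 0.1307, 0.1106] 0.84
wrist stand [0.5489, 0.0724, -0.0032] 0.69
[0.54865 0.07235]
valve 0.08523464671129931 112.66898816197536
gauge_tip 0.09633766137913043 35.0675407622009
```

View pics/w1.png

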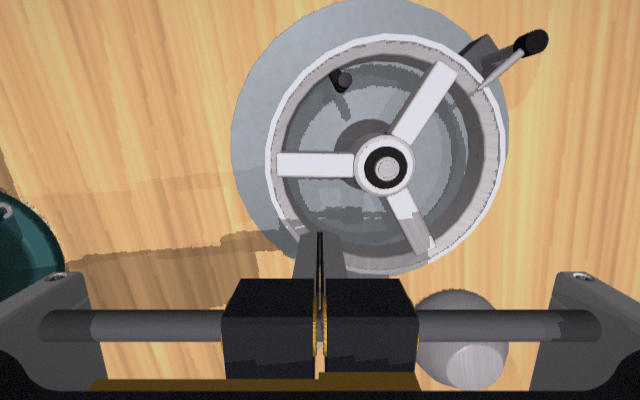

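The wrist view shows the fingertips at about (320,235), in the window beside the spoke at about (315,163). The valve is at (341,80) and the pointer tip at (480,90). I'll lower into the window and then push round in an arc.

Request:
step_arm([
  [-1,1,-1,45,0],
  [-1,1,-1,90,0],
  [-1,1,-1,124,0],
  [-1,1,-1,124,0],
  [-1,1,-1,124,0],
])

```text
time: 4.38
tool_pos: [0.4806, 0.0459, 0.0831]
ee_rot: [3.139, -0.0, 1.436]
wrist_force: [0.0, 0.7, -0.6]
width: 0.0007
```

Run:
```python
from h import *
ax=np.array([.548,.071]); o=robot.get_obs(); print(o['tool_pos'],o['ee_rot'],o['wrist_force'])
for th,off in [(172.4,24),(172.4,20)]+[(172.4-k*4,20) for k in range(1,18)]:
    p,y=target(ax,th,.062,off/1e3,.082); print(th,row(p,y,o))
```

```text
[0.48060613 0.04588582 0.08305395] [ 3.13912938e+00 -1.90185239e-04  1.43625766e+00] [ 0.02520572  0.6592122  -0.64333526]
172.4 [ 9.8  1.5  1.1 -0.1]
172.4 [13.8  1.5  1.1 -0.1]
168.4 [18.2  0.2  1.1  3.9]
164.4 [22.6 -0.7  1.1  7.9]
160.4 [27.1 -1.4  1.1 11.9]
156.4 [31.7 -1.7  1.1 15.9]
152.4 [36.2 -1.7  1.1 19.9]
148.4 [40.8 -1.4  1.1 23.9]
144.4 [45.3 -0.7  1.1 27.9]
140.4 [49.7  0.2  1.1 31.9]
136.4 [54.1  1.5  1.1 35.9]
132.4 [58.3  3.   1.1 39.9]
128.4 [62.5  4.9  1.1 43.9]
124.4 [66.5  7.   1.1 47.9]
120.4 [70.4  9.4  1.1 51.9]
116.4 [74.  12.1  1.1 55.9]
112.4 [77.5 15.   1.1 59.9]
108.4 [80.8 18.2  1.1 63.9]
104.4 [83.8 21.5  1.1 67.9]
```

Request:
step_arm([
  [-1,5,1.5,1,0],
  [-1,10,1.5,1,0],
  [-1,14,1.5,1,0],
  [-1,18,0,1,4],
  [-1,22.5,-0.5,1,8],
  [-1,27,-1.5,1,12],
  [-1,31.5,-1.5,1,16],
  [-1,36,-1.5,1,20],
  [-1,41,-1.5,1,24],
  [-1,45,-0.5,1,28],
  [-1,49.5,0,1,32],
  [-1,54,1.5,1,36],
  [-1,58.5,3,1,40],
  [-1,62.5,5,1,44],
  [-1,66.5,7,1,48],
  [-1,70.5,9.5,1,52],
  [-1,74,12,1,56],
  [-1,77.5,15,1,60],
  [-1,77.5,15,1,60],
])

```text
time: 6.75
tool_pos: [0.5048, 0.1209, 0.0806]
ee_rot: [3.141, 0.0, 0.39]
wrist_force: [0.4, -0.1, 0.6]
width: 0.0009
```

```bash
cat > m.py <<'E'
from h import *
import cv2,sys
o=robot.get_obs(); print(o['time'],o['tool_pos'],o['ee_rot'],o['wrist_force'])
ax=np.array([.548,.071])
for n in ("top","side","wrist"):
    m,p=measure((n,))
    for k in('valve','gauge_tip'):
        if k in m: d=m[k][:2]-ax; print(' ',k,np.hypot(*d).round(4),np.degrees(np.arctan2(d[1],d[0])).round(1))
    cv2.imwrite(f"pics/{sys.argv[1]}_{n}.png",p['pixels'][:,:,::-1])
E
python3 m.py a
```

```text
6.75 [0.50480979 0.12086467 0.08055073] [3.14137826e+00 2.11426509e-04 3.90183669e-01] [ 0.38018879 -0.05676125  0.64277621]
top valve [0.628, 0.332, 0.0015] 0.71
top gauge_tip [0.6269, 0.1284, 0.1103] 0.51
top spokes [0.5489, 0.0722, 0.0476] 0.91
top stand [0.5483, 0.0692, -0.0002] 0.94
  valve 0.273 73.0
  gauge_tip 0.0976 36.0
side valve [0.6007, 0.1397, 0.1283] 0.68
side gauge_tip [0.6272, 0.1281, 0.117] 0.81
side spokes [0.546, 0.0689, 0.046] 0.97
side stand [0.5491, 0.072, 0.0014] 0.97
  valve 0.0866 52.5
  gauge_tip 0.0976 35.8
wrist valve [0.6025, 0.1317, 0.1342] 0.92
wrist gauge_tip [0.6299, 0.1298, 0.1132] 0.86
wrist stand [0.4185, 0.3369, -0.0029] 0.67
  valve 0.0816 48.1
  gauge_tip 0.1008 35.7
```

View pics/a_wrist.png

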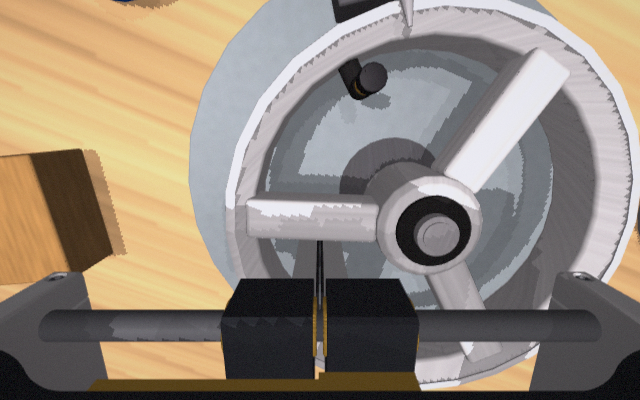

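The wheel followed: the valve is now at about 50–52° and the pointer at about 35.6°. In the wrist view the stem top is at (373,78) and the pointer tip at (408,30). I'll push on by about 13° and then measure finely.

Run:
```python
from h import *
ax=np.array([.548,.0707]); o=robot.get_obs()
for th in (112.4,108.4,104.4,101.4,99):
    p,y=target(ax,th,.062,.020,.0815); print(th,row(p,y,o))
```

```text
112.4 [ 0.9  0.7 -1.  -0.1]
108.4 [ 5.2 -0.6 -1.   3.9]
104.4 [ 9.7 -1.5 -1.   7.9]
101.4 [13.1 -2.  -1.  10.9]
99 [15.8 -2.3 -1.  13.3]
```

Request:
step_arm([
  [-1,2.5,0,0,2],
  [-1,5,-0.5,0,4],
  [-1,7.5,-1,0,6],
  [-1,10,-1.5,0,8],
  [-1,12,-2,0,10],
  [-1,14,-2,0,12],
  [-1,15.5,-2,0,13],
  [-1,15.5,-2,0,13],
])

```text
time: 8.5
tool_pos: [0.5186, 0.1284, 0.0803]
ee_rot: [3.141, -0.0, 0.162]
wrist_force: [-2.4, 1.1, 0.4]
width: 0.0005
```

```bash
python3 m.py b
```

```text
8.5 [0.51862683 0.1284403  0.08029709] [ 3.14138741e+00 -3.35864677e-04  1.62055163e-01] [-2.36259991  1.07806805  0.41835284]
top gauge_tip [0.6256, 0.1283, 0.1125] 0.52
top spokes [0.5454, 0.0724, 0.0518] 0.84
top stand [0.5497, 0.0725, 0.0001] 0.81
  gauge_tip 0.0965 36.4
side valve [0.547, 0.0695, 0.0456] 0.71
side gauge_tip [0.6253, 0.1256, 0.1185] 0.62
side spokes [0.5455, 0.0674, 0.0464] 0.63
side stand [0.5492, 0.072, -0.0027] 0.7
  valve 0.0018 -123.7
  gauge_tip 0.0946 35.2
wrist valve [0.6169, 0.1209, 0.1323] 0.6
wrist gauge_tip [0.6275, 0.1298, 0.1148] 0.59
wrist stand [0.5503, 0.0703, -0.0023] 0.87
  valve 0.0851 35.9
  gauge_tip 0.0989 36.5
```

View pics/b_wrist.png

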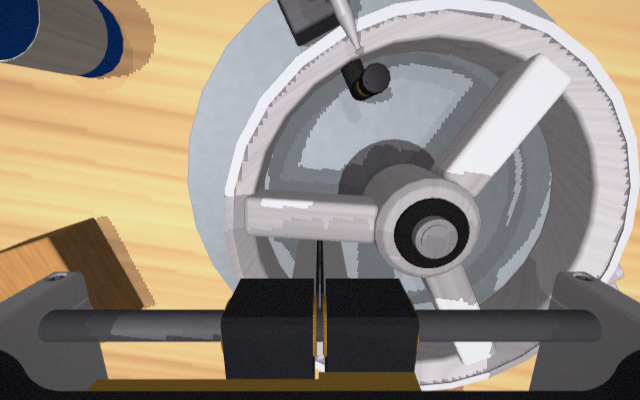

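The stem top is near (376,77), the pointer tip near (360,53) and the axle nut near (437,236). I'll back-project these at their known heights, using an enlarged crop for precision.

```bash
cat >> h.py <<'E'
def bp(p,uv,z):
    f=200/np.tan(np.radians(p['fov_y'])/2)
    r=p['R'].T@np.array([(uv[0]-p['cx'])/f,(uv[1]-p['cy'])/f,1]); c=-p['R'].T@p['t']
    return (c+r*(z-c[2])/r[2])[:2]
def proj(p,X):
    f=200/np.tan(np.radians(p['fov_y'])/2); c=p['R']@X+p['t']; return f*c[:2]/c[2]+[p['cx'],p['cy']]
E
python3 - <<'E'
from h import *
import cv2
p=cams.snapshot("wrist")
b=p['pixels'][:,:,::-1]
c=np.hstack([cv2.resize(b[0:110,320:420],None,fx=4,fy=4,interpolation=cv2.INTER_CUBIC),cv2.resize(b[190:300,390:490],None,fx=4,fy=4,interpolation=cv2.INTER_CUBIC)])
cv2.imwrite("pics/c1.png",c)
s,t,a,h=bp(p,(376,77),.130),bp(p,(360,53),.116),bp(p,(437,236),.118),bp(p,(427,225),.108)
print(s,t,a,h)
for ax in (a,np.array([.548,.0707])):
  for n,v in (('stem',s),('tip',t)): d=v-ax; print(n,np.hypot(*d),np.degrees(np.arctan2(d[1],d[0])))
E
```

```text
[0.61570384 0.1197177 ] [0.62646043 0.12666744] [0.54808115 0.07057952] [0.55013485 0.07281687]
stem 0.08359060718779829 36.00411111965267
tip 0.09638031897202527 35.58736684414714
stem 0.08358555757176378 35.90460259700022
tip 0.09637630868697213 35.50104468336889
```

View pics/c1.png

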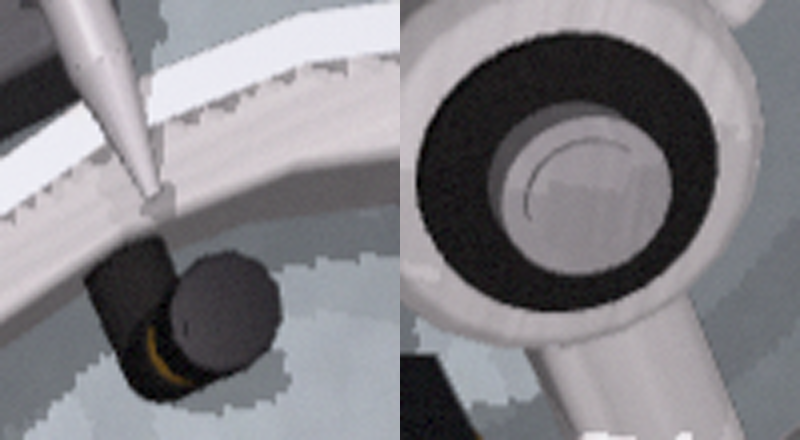

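Run:
```python
from h import *
p=cams.snapshot("wrist")
s,t,a=bp(p,(376.5,78),.130),bp(p,(358.5,49),.116),bp(p,(436.5,238.7),.118)
rod=bp(p,(341.5,13),.116)  # rod axis higher up
print(s,t,a,rod)
for ax in (a,np.array([.548,.0707])):
  for n,v in (('stem',s),('tip',t),('rod',rod)): d=v-ax; print(n,np.hypot(*d).round(4),np.degrees(np.arctan2(d[1],d[0])).round(2))
```

```text
[0.61536291 0.11944147] [0.6279344  0.12765062] [0.54657861 0.07043765] [0.64054168 0.13763488]
stem 0.0845 35.47
tip 0.0995 35.12
rod 0.1155 35.57
stem 0.0831 35.89
tip 0.0981 35.47
rod 0.1142 35.88
```

Measured radii are 84.5 and 99.5 mm against the nominal 85 and 100, which confirms the points. The stem is within about 0.5° (under 1 mm) of the pointer line, so I'll back off the spoke, rise clear and check again.

Request:
step_arm([
  [-1,-3,0,0,0],
  [-1,-8,0,0,0],
  [-1,-14,0,0,0],
  [-1,-14,0,0,0],
  [-1,-14,0,-45,0],
  [-1,-14,0,-90,0],
  [-1,-14,0,-130,0],
  [-1,-70,0,-150,0],
  [-1,-120,0,-150,0],
  [-1,-120,0,-150,0],
  [-1,-120,0,-150,0],
])

```text
time: 10.72
tool_pos: [0.4004, 0.1091, 0.2307]
ee_rot: [3.141, -0.001, 0.162]
wrist_force: [0.7, -0.4, -0.6]
width: 0.0003
```

```bash
python3 m.py d
python3 - <<'E'
import cv2,numpy as np
t=cv2.imread('pics/d_top.png')[130:280,230:380]; w=cv2.imread('pics/d_wrist.png')
cv2.imwrite('pics/d_both.png',cv2.resize(t,None,fx=4,fy=4,interpolation=cv2.INTER_CUBIC))
E
```

```text
10.725 [0.40042494 0.10911445 0.23069651] [ 3.14143162e+00 -1.44664102e-03  1.62168573e-01] [ 0.66759493 -0.3928206  -0.61218905]
top valve [0.6121, 0.1188, 0.1313] 0.6
top gauge_tip [0.6256, 0.1259, 0.1089] 0.82
top spokes [0.5487, 0.0723, 0.0476] 0.71
top stand [0.5479, 0.0684, -0.0002] 0.86
  valve 0.08 36.7
  gauge_tip 0.0951 35.3
side valve [0.6161, 0.1217, 0.1273] 0.42
side gauge_tip [0.6278, 0.1285, 0.1149] 0.6
side spokes [0.5443, 0.0704, 0.0492] 0.91
side stand [0.551, 0.0697, 0.0007] 0.82
  valve 0.0849 36.7
  gauge_tip 0.0984 35.8
wrist stand [0.5501, 0.072, -0.0051] 0.91
```

View pics/d_both.png

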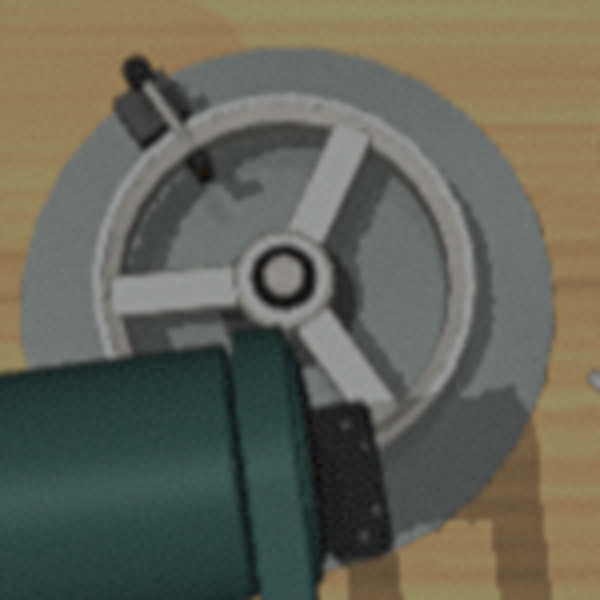

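View pics/d_wrist.png

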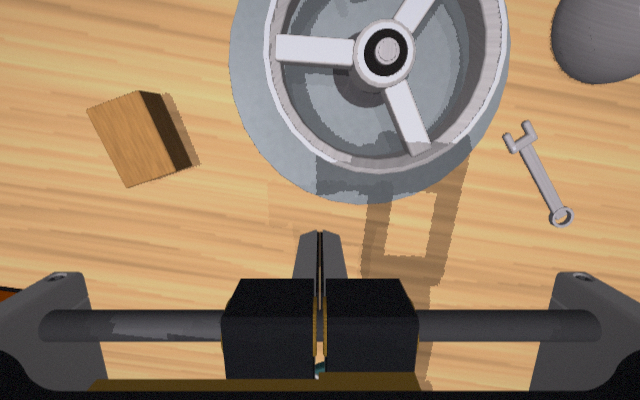

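The top view shows the hub at (285,278), the stem at (205,172) and the pointer head at (135,68), all in line. The arm is clear, and the bystanders the views show look undisturbed. Handing in.

```bash
python3 -c "
from bench import robot
print(robot.close_job())"
```

```text
the job is handed in; nothing more can be done
None
```

I turned the wheel about 77° clockwise so the valve stem stands at the pointer, and handed the job in. The closed fingers pushed the spoke nearest the robot in a slow arc, then backed off and rose clear. The arm was done at about 11 s of the 48 s allowed.

- **Alignment before backing off:** measured in the wrist picture, the stem was at about 35.5–35.9° and the pointer at 35.1–35.9°. That puts the stem within about 0.6 mm of the pointer's line. The measured radii were 84.5 and 99.5 mm, against 85 and 100 mm given.
- **Alignment after backing off:** the networks put the stem at 36.7° in both the top and side views, and the pointer at 35.3–35.8°. That is an offset of about 1–2 mm, within their own error and the 6 mm allowed. In the top view the hub, stem and pointer lie in line.
- **Force:** the wrist read about 2.6 N while the finger held the spoke, and under 1.1 N after backing off, with the fingers above and to the side of the wheel.
- **Surroundings:** the carton, headlamp and wrench looked undisturbed in the last picture I viewed; the can was not in view there. I did not measure any of them again.

**Checks that disagreed:**
- The finger's position suggested the valve was 2–4° short of where the pictures put it; I went by the pictures.
- The networks twice placed the valve plainly wrong, once on the can and once on the axle. I discarded both.
- The wrist camera could not see the valve after I backed off, so the final check rests on the top and side views only.

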